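Close the glue-up press by one turn of its hand wheel and lock it

TASK

Close the little green press on the tile being glued: without gripping anything, gently push the red hand wheel round clockwise (seen from above) by its upright yellow handle through exactly one full turn, so that the handle comes back over the white pointer. Then push the red-balled lock lever over to its other side, away from the robot, as far as it goes, and move clear. Leave everything else on the table where it stands.

Things in the scene. Friction and masses are not known exactly. Their poses are not given: they have to be found in the camera images.
- press: Green bench screw press, fixed. Origin: centre of its underside, on the wheel's vertical axis; z up; its x axis points away from the robot (yaw within 0.35 rad), y to its left. Base plate 250 x 250 x 20 mm; two steel columns (radius 11 mm) at y = +/-110 mm carry a crosshead 36 mm wide in x, from y = -193 to +137 mm, top 150 mm above the table (column nuts to 158 mm).
- platen (a joint): Descent in m of the felt-faced steel platen (180 x 180 mm) under the crosshead. It starts at 0, 10 mm above the terracotta tile being glued to its plywood backer, and is driven down 10 mm by one clockwise turn of the wheel.
- wheel_hub (a point): Centre of the red hand wheel on its vertical axis, at rim height, 175 mm above the table. Three spokes, one of them to the handle; rim mean radius 85 mm, 16 mm thick, its top 183 mm above the table; the top of the hub and its nut is 194 mm above the table.
- index_mark (a point): The square white end (22 x 22 mm) of the white pointer, its top face, 157 mm above the table and 119 mm from the wheel's axis, outside the rim. The pointer is fixed, at a different bearing round the press each time; the handle stands over the pointer at the start (wheel joint 0).
- wheel_handle: The upright yellow handle on the rim of the red hand wheel: round, 22 mm across (18 mm at its foot), 48 mm tall, rigidly fixed to the wheel. Origin at the centre of its foot, 180 mm above the table and 85 mm from the wheel's axis; z up, x points radially outward from the axis. Its top is 228 mm above the table.
- handwheel (a joint): Rotation of the hand wheel in rad: 0 at the start with the handle over the pointer, growing clockwise seen from above, 6.283 after one full turn. It can turn on past that (hard stops at -0.5 and 7.78). Stiff: about 0.3 Nm, 4 to 6 N at the handle, a little more when turned fast; it stays where it is left and does not coast.
- lock_lever (a joint): Swing of the lock lever in rad about a level pivot along the press's y axis: 0 leaning 0.5 rad towards the press's -x (robot) side, 1.0 leaning 0.5 rad towards its +x side, hard stops at both. Light friction (about 0.08 Nm, 1.5 N at the ball) holds it where it is left. It starts between 0 and 0.15.
- lever_ball (a point): Centre of the lever's red ball, 24 mm across, on a 10 mm steel rod. The pivot is at x = 0, y = -165 mm, 145 mm above the table in the press's frame, at the crosshead's right end between two grey cheeks (tops at 155 mm); the ball's centre is 62 mm from the pivot.
- glaze_jar: Bystander: closed jar with a blue cap, 60 mm across, 85 mm tall, left of the press. Origin: centre of underside.
- pinch_pot: Bystander: terracotta bowl, 80 mm across, 45 mm tall, beyond the press. Origin: centre of underside.
- stamp: Bystander: turned wooden stamp, 36 mm across, 60 mm tall, right of the press. Origin: centre of underside.
- stick: Bystander: wooden modelling stick, 140 x 12 x 8 mm, lying left of the press. Origin: centre of underside, x along it.
- slat: Bystander: plywood slat, 260 x 36 x 10 mm, lying at the right of the table. Origin: centre of underside, x along it.
- mug: Bystander: blue ceramic mug, 80 mm across, 95 mm tall, at the right of the table. Origin: centre of underside.
- brush: Bystander: brush lying at the left of the table. Its x axis runs along it.

How it is judged:
On the way, in this order (a step that is already met when the one before it is completed fails the run):
1. the handle, pushed by the fingers, is going clockwise through the first half of its turn (value of joint handwheel between 1 and 2.4 rad and contact force between the fingers and wheel_handle above 0.3 N).
2. the handle, pushed by the fingers, is going clockwise through the middle of its turn (value of joint handwheel between 2.6 and 4 rad and contact force between the fingers and wheel_handle above 0.3 N).
3. the handle, pushed by the fingers, is going clockwise through the last part of its turn (value of joint handwheel between 4.2 and 5.8 rad and contact force between the fingers and wheel_handle above 0.3 N).
4. the wheel stands at one full turn, the lever not yet thrown (value of joint handwheel between 6.0832 and 6.4832 rad and value of joint lock_lever below 0.3 rad), for 0.2 s.
5. the lock lever is pushed over (value of joint lock_lever above 0.8 rad), for 0.2 s.
At the end, for the whole second after the job is handed in: The wheel is at rest one full clockwise turn from its start, within 0.2 rad (17 mm at the handle), and the lock lever is over to the far side (above 0.8 of its 1.0 rad) (value of joint handwheel between 6.0832 and 6.4832 rad and value of joint lock_lever above 0.8 rad and velocity of joint handwheel between -0.05 and 0.05 rad/s); the robot touches nothing.
It fails at once if the wheel is driven well past one turn (more than 0.4 rad), overloading the tile (value of joint handwheel above 6.6832 rad).
It fails at once if the handle is gripped or shoved hard (more than 35 N between the fingers and the handle) (contact force between the fingers and wheel_handle above 35 N).
It fails at once if the lever is gripped or shoved hard (more than 40 N between the fingers and the press with its lever) (contact force between the fingers and press above 40 N).
It fails at once if a bystander is moved by more than 30 mm, lifted or knocked over (distance of any of glaze_jar, pinch_pot, stamp, stick, slat, mug, brush from where it was at the start of the episode above 0.03 m or angle between any of glaze_jar, pinch_pot, stamp, mug's own z axis and vertical above 0.6 rad).
It also fails if it takes over 69 s, if anything falls off the work surface, if the arm or the gripper's body presses on something with over 40 N, if the wrist force passes 120 N, or if a joint passes its speed limit or range.

ROBOT

A 7-joint arm with a two-finger parallel gripper is mounted at the origin on the work surface. World frame = base frame: x ahead of the robot, y to its left, z up, the work surface at z = 0. Lengths are in m, angles in rad, forces in N, time in s.
With the tool pointing down it reaches from about 0.4 to 0.9 m from the base axis. Payload 5.5 kg.
Tool frame: the origin (TCP) lies midway between the tips of the shut fingers; the grasp point (between the pads) lies 19 mm behind it (r.tcp_to_grasp is the z of the grasp point in the tool frame, in m); z points along the fingers, y is the line along which they close (so a half turn about z gives the same grasp; the last joint's range is limited). The gripper opens to 92 mm and grips with 3 to 60 N. Pads are 19 mm wide; open, the fingers measure 130 mm over their backs; the gripper's body (75 mm by 190 mm) begins 47 mm behind the grasp point.
Start: joints at [-0.96, 0.501, -0.427, 1.55, 0.221, 1.138, -0.21], TCP at [0.222, 0.611, 0.227] pointing down, gripper open.
Joint ranges: [-2.88, 2.88], [-0.31, 2.03], [-1.54, 1.56], [0.2, 2.42], [-1.41, 4.55], [0.19, 2.02], [-2.57, 2.57]. Speed limits (rad/s): [2.57, 2.57, 3.14, 3.14, 3.14, 3.14, 3.14].

INTERFACE

Orientations are given as a unit quaternion [x, y, z, w].
In Python, from station import status, eyes, ticket, nets, r gives the robot as it stands. The module is installed in compiled form; this text tells all that it offers.
- The arm moves only by the tool apply_moves, never from a script. Its argument "series" is one flat list of numbers, 5 for each row, row after row: the opening, from -1 (shut) to 1 (fully open), then the shift along the tool's x, y, z as a fraction of full scale, then the turn about the tool's z as a fraction of full scale. In form: [gripper, x, y, z, spin, gripper, x, y, z, spin, ...]. A call has 1 to 10 rows; each row shifts and turns the commanded pose from where the row before left it, along the tool's axes as they then stand; what a row does not reach is not made up. Full scale, the value 1, is 0.025 m for a shift and 4 degrees for a turn. A row lasts 1/8 s, in which the tool goes at most 62.5 mm and 10.7 degrees, less where a joint would pass 70% of its speed; a pose out of reach is approached as far as the arm can. A call with a number of a shift or a turn outside -1 to 1 is refused whole. A call with a gripper value outside its range is refused whole. The fingers move at their own pace and stop on an object; "squeeze" is the grip in N (left out, the last holds). Time passes only in rows, so rows that do not move let the fingers close. It gives the time, the measured TCP pose, the force, the opening and the grip force at its end, in the units of the state.
- status.sense(): the state, without advancing time (a new reading comes with each control period).
- eyes.camera(name): name is "side" or "top" or "wrist"; returns a dict with "pixels" (480x640x3 uint8, blue, green, red), "range_z" (480x640 float32, m along the optical axis (not along the pixel's ray), 0 where there is no reading), "fx", "fy", "cx", "cy" (pixels), "R" (3x3) and "t" (3): a world point X has camera coordinates R X + t. Camera axes: x right, y down, z forward; pixel columns grow to the right and rows downward; lengths in m; the calibration is good to about 2 mm. A picture is of the moment at which its call begins.
- ticket.hand_in(): hands the job in; it is judged then, once.
Trained networks look in the newest picture that a camera, given by its name, has taken for a name from the list of things; names that differ only in an ending like _2 or _b are one class to them, and where a whole thing is asked for, a point or a joint stands for the part that bears it (a point fixed in the world has none). Each returns a list of dicts, best first, with "p" (0 to 1); they miss things now and then, are a little off and sometimes report something else, mostly with a low value. They report only what shows in the picture. A call takes as long as a camera call.
- nets.look_for(camera, name): "rect" ([left, top, width, height] in pixels, round what is visible of it).
- nets.trace(camera, name): "pixels" (480x640 bool, what is visible of it) and "rect" ([left, top, width, height] in pixels, round what is visible of it).
The state is a dict: "t": time; "q": joint angles; "joint_velocities": joint speeds; "joint_efforts": joint torques, N m; "position": TCP position; "ee_rot": TCP orientation; "ft_force": force on the tool from outside, world axes, zero at the start; "ft_torque": the same for the moment, N m; "opening": finger opening in m; "gripper_force": force on a finger pad.
Only numpy, scipy, OpenCV 4.12 (cv2) and the standard library are available. Lean on these libraries where they do the work, as an engineer would, in place of code of your own. Each camera call takes 0.05 s, during which the arm holds its last target. There are 200 camera calls.

## Working session

There is one attempt and no reset: what is moved stays moved. The work goes in short steps, Python scripts to look and compute and a tool call to move; the robot and the scene stay as the last step left them, time stands still between calls to the robot, and variables do not carry over. Pictures are saved under pics/ and viewed, at most 10 in all, crops included, and the job is handed in when it is done.

Besides the shell and the picture viewer there is one more tool, called after "Call:" by a JSON object that holds its "fn" and its "kwargs", one argument or row to a line. apply_moves: Moves the arm, as the interface text tells. Shift numbers are shares of 0.025 m and turn numbers shares of 4 degrees, none past 1 either way. Its arguments: {"type":"object","properties":{"series":{"type":"array","items":{"type":"number","minimum":-1,"maximum":1}},"squeeze":{"type":"number"}},"required":["series"]}

```bash
mkdir -p pics; cat > h.py <<'E'
import numpy as np, cv2
from station import status, eyes, ticket, nets, r
def pts(c,m):
    v,u=np.nonzero(m&(c["range_z"]>0)); z=c["range_z"][v,u]
    P=np.stack([(u-c["cx"])/c["fx"]*z,(v-c["cy"])/c["fy"]*z,z],1)
    return (P-c["t"])@c["R"]
E
python3 - <<'E'
from h import *
s=status.sense(); print(s)
for n in("top","side"):
    c=eyes.camera(n); cv2.imwrite(f"pics/{n}0.png",c["pixels"])
    print(n,-c["R"].T@c["t"])
    for k in("wheel_handle","index_mark","lever_ball","wheel_hub","press","glaze_jar","pinch_pot","stamp","mug"):
        try:
            o=nets.trace(n,k)
            if o:
                P=pts(c,o[0]["pixels"]);print(k,round(o[0]["p"],2),o[0]["rect"],np.median(P,0).round(3),P.min(0).round(3),P.max(0).round(3))
        except Exception as e: print(k,e)
E
```

```text
{'t': 0.0, 'q': array([-0.95979351,  0.50184425, -0.42676509,  1.55146465,  0.22081528,
        1.13826692, -0.21030702]), 'joint_velocities': array([-0.00096111,  0.00180808,  0.0007078 ,  0.00076203, -0.00096913,
        0.00085751, -0.00080067]), 'joint_efforts': array([ 1.21770663e-04, -5.66557753e+01, -5.81664026e+00, -2.79113638e+01,
       -6.86197844e-02,  3.06943688e-02,  1.96927044e-04]), 'position': array([0.22136246, 0.61040286, 0.2256722 ]), 'ee_rot': array([ 1.73009274e-01,  9.84919724e-01, -9.44589059e-04, -1.88628936e-04]), 'ft_force': array([-0.40306074,  0.0195928 ,  0.02102149]), 'ft_torque': array([ 0.05691205, -0.03768298, -0.03574473]), 'gripper_force': 0.0, 'opening': 0.0919599581556731}
top [ 0.38714602 -0.0103852   1.35284389]
index_mark 0.61 [250.6, 216.0, 88.5, 77.6] [0.523 0.068 0.18 ] [ 0.439 -0.023  0.012] [0.645 0.197 0.231]
lever_ball 0.7 [359.5, 257.0, 14.3, 21.3] [ 0.499 -0.095  0.202] [ 0.481 -0.124 -0.004] [ 0.525 -0.084  0.216]
wheel_hub 0.75 [248.5, 218.3, 89.6, 71.8] [0.522 0.071 0.18 ] [ 0.439 -0.023  0.014] [0.653 0.194 0.231]
press 0.6 [244.6
[... 798 characters left out ...]
1.7] [ 0.5   -0.103  0.191] [ 0.48  -0.114  0.068] [0.527 0.018 0.219]
wheel_hub 0.67 [268.0, 173.3, 78.1, 72.3] [0.523 0.052 0.181] [ 0.438 -0.03  -0.002] [0.652 0.394 0.232]
press 0.95 [254.0, 187.5, 112.6, 122.2] [ 0.506 -0.007  0.059] [ 0.397 -0.132 -0.003] [0.66  0.254 0.219]
glaze_jar 0.75 [305.8, 173.8, 23.0, 34.1] [0.599 0.253 0.079] [0.553 0.146 0.002] [0.629 0.296 0.148]
pinch_pot 0.73 [368.1, 239.6, 32.9, 28.8] [0.725 0.022 0.029] [ 0.68  -0.032 -0.001] [0.759 0.078 0.053]
stamp 0.84 [348.8, 293.4, 17.7, 26.2] [ 0.605 -0.128  0.022] [ 0.59  -0.141 -0.005] [ 0.637 -0.07   0.063]
mug 0.73 [297.0, 421.3, 57.5, 58.4] [ 0.437 -0.437  0.046] [ 0.392 -0.494 -0.004] [ 0.49  -0.404  0.102]
```

```bash
python3 - <<'E'
from h import *
from scipy.optimize import least_squares
A=[]
for n in("top","side"):
    c=eyes.camera(n); P=pts(c,np.ones((480,640),bool)); A.append(P)
    m=(P[:,2]>.174)&(P[:,2]<.187)&(np.hypot(P[:,0]-.53,P[:,1]-.06)<.13); Q=P[m]
    f=least_squares(lambda v:np.abs(np.hypot(Q[:,0]-v[0],Q[:,1]-v[1])-.085),[.53,.06],loss="soft_l1",f_scale=.004).x
    d=np.hypot(*(Q[:,:2]-f).T); k=abs(d-.085)<.012
    f=least_squares(lambda v:np.hypot(Q[k,0]-v[0],Q[k,1]-v[1])-.085,f).x
    print(n,"hub",f.round(4),k.sum())
    h=P[(P[:,2]>.2)&(P[:,2]<.24)&(np.hypot(*(P[:,:2]-f).T)<.13)]
    b=h[np.hypot(*(h[:,:2]-f).T)>.05]; print("handle",b[b[:,2]>.222].mean(0).round(4),len(b), b.max(0))
    l=P[(P[:,2]>.17)&(P[:,2]<.24)&(np.hypot(P[:,0]-.5,P[:,1]+.1)<.04)]; print("ball",l.mean(0).round(4),l.min(0).round(3),l.max(0).round(3),len(l))
    cr=P[(P[:,2]>.143)&(P[:,2]<.153)&(np.hypot(*(P[:,:2]-f).T)<.21)&(np.hypot(*(P[:,:2]-f).T)>.1)]
    print("cross",cr.mean(0).round(3),len(cr),cr.min(0).round(3),cr.max(0).round(3))
    pl=P[(P[:,2]>.008)&(P[:,2]<.026)&(np.hypot(*(P[:,:2]-f).T)<.19)]
    print("base",cv2.minAreaRect(pl[:,:2].astype(np.float32)))
    big=cv2.resize(c["pixels"][120:340,180:480] if n=="top" else c["pixels"][120:340,220:440],None,fx=2.6,fy=2.6); cv2.imwrite(f"pics/{n}1.png",big)
E
```

```text
top hub [0.5292 0.0674] 1384
handle [0.5192 0.1513 0.227 ] 79 [0.52846186 0.16235112 0.23216311]
ball [ 0.4927 -0.0946  0.2055] [ 0.481 -0.105  0.17 ] [ 0.513 -0.084  0.216] 91
cross [ 0.523 -0.035  0.15 ] 355 [ 0.5   -0.124  0.143] [0.555 0.204 0.153]
base ((0.5358589887619019, 0.07304911315441132), (0.3356739282608032, 0.3699645698070526), 69.8131332397461)
side hub [0.5291 0.0606] 1229
handle [0.5189 0.1452 0.2272] 106 [0.52979643 0.15615706 0.23264552]
ball [ 0.494  -0.1025  0.2008] [ 0.48  -0.111  0.17 ] [ 0.512 -0.09   0.216] 130
cross [ 0.52  -0.094  0.15 ] 265 [ 0.499 -0.132  0.143] [0.555 0.164 0.153]
base ((0.5414109230041504, 0.06477220356464386), (0.3292556703090668, 0.3572259545326233), 66.40599822998047)
```

View pics/top1.png

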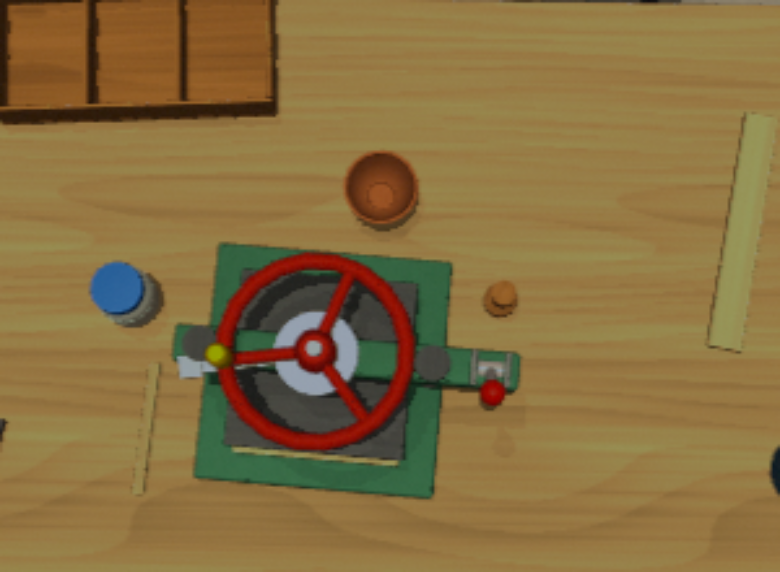

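View pics/side0.png

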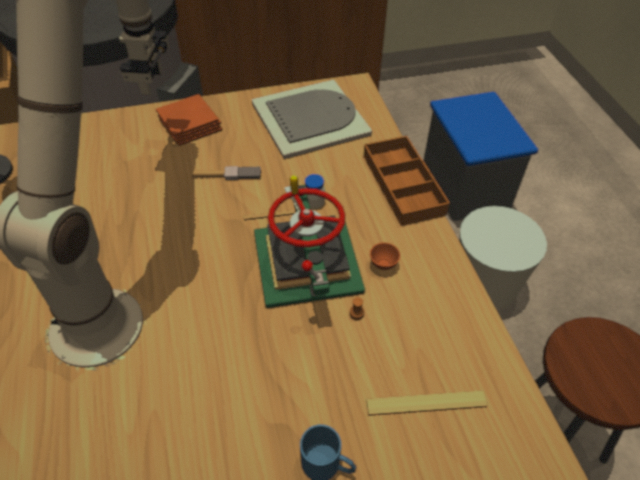

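Call:
{"fn": "apply_moves", "kwargs": {
  "series": [-1, 0, 0, -0.5, -0.96, -1, 0, 0, -0.5, -0.96, -1, 0, 0, -0.5, -0.96, -1, 0, 0, -0.5, -0.96, -1, 0, 0, -0.5, -0.96, -1, 0, 0, -0.5, -0.96, -1, 0, 0, 0, -0.96],
  "squeeze": 5
}}

```text
t: 1.98
position: [0.2216, 0.6118, 0.3031]
ee_rot: [-0.062, 0.998, 0.001, 0.0]
ft_force: [-0.1, -0.4, -0.0]
opening: 0.0264
gripper_force: 0.0
```

Call:
{"fn": "apply_moves", "kwargs": {
  "series": [-1, -0.4, -0.95, 0, 0, -1, -0.4, -0.95, 0, 0, -1, -0.4, -0.95, 0, 0, -1, -0.4, -0.95, 0, 0, -1, -0.4, -0.95, 0, 0, -1, -0.4, -0.95, 0, 0, -1, -0.4, -0.95, 0, 0, -1, -0.4, -0.95, 0, 0, -1, -0.4, -0.95, 0, 0, -1, -0.4, -0.95, 0, 0]
}}

```text
t: 3.22
position: [0.3499, 0.3867, 0.3019]
ee_rot: [-0.061, 0.998, 0.0, 0.0]
ft_force: [-0.1, -0.5, -0.3]
opening: 0.0005
gripper_force: 0.0
```

Call:
{"fn": "apply_moves", "kwargs": {
  "series": [-1, -0.4, -0.95, 0, 0, -1, -0.4, -0.95, 0, 0, -1, -0.4, -0.95, 0, 0, -1, -0.4, -0.95, 0, 0, -1, -0.4, -0.95, 0, 0, -1, -0.4, -0.95, 0, 0, -1, -0.4, -0.95, 0, 0, -1, -0.4, -0.95, 0, 0, -1, -0.4, -0.95, 0, 0, -1, -0.4, -0.95, 0, 0]
}}

```text
t: 4.47
position: [0.4779, 0.1631, 0.3019]
ee_rot: [-0.061, 0.998, 0.0, 0.0]
ft_force: [-0.4, -0.2, 0.3]
opening: 0.0004
gripper_force: 0.0
```

```bash
cat > loc.py <<'E'
from h import *
def run(name):
    s=status.sense(); c=eyes.camera("wrist"); cv2.imwrite(f"pics/{name}.png",c["pixels"])
    print("t",s["t"],"q",s["q"].round(2),"pos",s["position"].round(4),"rot",s["ee_rot"].round(3))
    P=pts(c,np.ones((480,640),bool)); print("cam",(-c["R"].T@c["t"]).round(3))
    hub=np.array([.529,.064])
    d=np.hypot(*(P[:,:2]-hub).T)
    Q=P[(P[:,2]>.178)&(P[:,2]<.187)&(abs(d-.085)<.02)]
    from scipy.optimize import least_squares
    if len(Q)>50:
        f=least_squares(lambda v:np.hypot(Q[:,0]-v[0],Q[:,1]-v[1])-.085,hub,loss="soft_l1",f_scale=.004).x
        print("hub",f.round(4),len(Q),Q.min(0).round(3),Q.max(0).round(3))
    b=P[(P[:,2]>.223)&(P[:,2]<.234)&(abs(d-.085)<.03)]
    if len(b): print("handle top",b.mean(0).round(4),len(b),b.min(0).round(4),b.max(0).round(4))
    o=nets.trace("wrist","wheel_handle")
    if o:
        p=pts(c,o[0]["pixels"]);print("net handle",o[0]["p"],o[0]["rect"],np.median(p,0).round(3))
    return c,P
E
python3 -c "
import loc;loc.run('w0')"
```

```text
t 4.475 q [-0.13  0.15 -0.28  1.82  0.04  1.18  1.27] pos [0.4779 0.1631 0.3019] rot [-0.061  0.998  0.     0.   ]
cam [0.405 0.154 0.46 ]
hub [0.53   0.0684] 7625 [ 0.438 -0.024  0.178] [0.619 0.159 0.187]
net handle 0.56 [282.1, 269.0, 27.6, 13.5] [0.51  0.149 0.201]
```

View pics/w0.png

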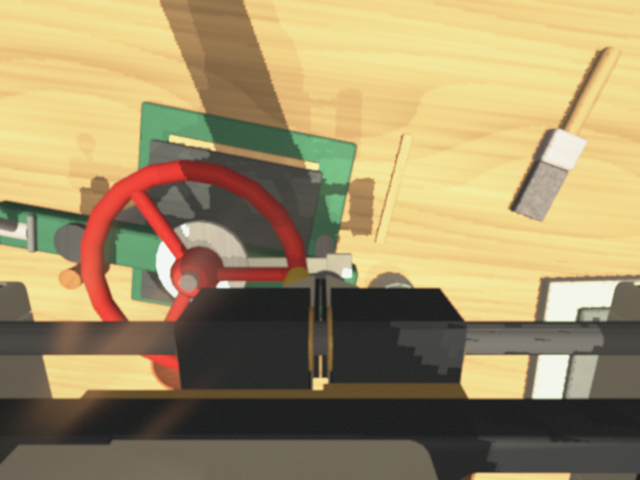

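Call:
{"fn": "apply_moves", "kwargs": {
  "series": [-1, -0.27, -0.72, 0, 0, -1, 0, 0, 0.9, 0, -1, 0, 0, 0.9, 0, -1, 0, 0, 0.9, 0, -1, 0, 0, 0.9, 0, -1, 0, 0, 0.64, 0, -1, 0, 0, 0, 0]
}}

```text
t: 5.45
position: [0.4853, 0.1471, 0.1947]
ee_rot: [-0.061, 0.998, -0.0, -0.001]
ft_force: [-0.2, 0.2, 1.2]
opening: 0.0007
gripper_force: 0.0
```

Call:
{"fn": "apply_moves", "kwargs": {
  "series": [-1, -0.18, 0, 0, 0, -1, -0.18, 0, 0, 0, -1, -0.18, 0, 0, 0, -1, -0.24, 0.05, 0, 1, -1, -0.24, 0.05, 0, 1, -1, -0.24, 0.05, 0, 1, -1, -0.24, 0.05, 0, 1, -1, -0.24, 0.05, 0, 1]
}}

```text
t: 6.45
position: [0.529, 0.1537, 0.1958]
ee_rot: [0.115, 0.993, -0.001, -0.001]
ft_force: [-5.0, -0.5, 3.5]
opening: 0.0006
gripper_force: 2.2
```

```bash
cat > g.py <<'E'
from h import *
def g(hub=(.5295,.066)):
    s=status.sense(); q=s["ee_rot"]; phi=2*np.arctan2(q[1],q[0]); x=np.array([np.cos(phi),np.sin(phi)]); y=np.array([x[1],-x[0]])
    d=np.array(hub)-s["position"][:2]; print("t",s["t"],"phi",np.degrees(phi).round(1),"hub in tool mm",(1e3*d@x).round(1),(1e3*d@y).round(1),"z",s["position"][2].round(4),"F",s["ft_force"].round(1),"Ft",(s["ft_force"][:2]@x).round(1),"q",s["q"].round(2))
if __name__=="__main__": g()
E
python3 g.py
```

```text
t 6.45 phi 166.8 hub in tool mm -20.5 -85.3 z 0.1958 F [-5.  -0.5  3.5] Ft 4.7 q [-0.18  0.33 -0.19  1.84  0.07  0.98  0.94]
```

Call:
{"fn": "apply_moves", "kwargs": {
  "series": [-1, -0.24, 0.05, 0, 1, -1, -0.24, 0.05, 0, 1, -1, -0.24, 0.05, 0, 1, -1, -0.24, 0.05, 0, 1, -1, -0.24, 0.05, 0, 1, -1, -0.24, 0.05, 0, 1, -1, -0.24, 0.05, 0, 1, -1, -0.24, 0.05, 0, 1, -1, -0.24, 0.05, 0, 1, -1, -0.24, 0.05, 0, 1]
}}

```text
t: 7.7
position: [0.5849, 0.1347, 0.1954]
ee_rot: [0.447, 0.894, -0.001, -0.002]
ft_force: [-6.0, 1.1, 1.7]
opening: 0.0002
gripper_force: 2.3
```

```bash
python3 g.py
```

```text
t 7.7 phi 126.9 hub in tool mm -21.7 -85.6 z 0.1954 F [-6.   1.1  1.7] Ft 4.5 q [-0.24  0.41 -0.04  1.72  0.02  1.01  0.36]
```

Call:
{"fn": "apply_moves", "kwargs": {
  "series": [-1, -0.24, 0.05, 0, 1, -1, -0.24, 0.05, 0, 1, -1, -0.24, 0.05, 0, 1, -1, -0.24, 0.05, 0, 1, -1, -0.24, 0.05, 0, 1, -1, -0.24, 0.05, 0, 1, -1, -0.24, 0.05, 0, 1, -1, -0.24, 0.05, 0, 1, -1, -0.24, 0.05, 0, 1, -1, -0.24, 0.05, 0, 1]
}}

```text
t: 8.95
position: [0.6161, 0.0849, 0.1954]
ee_rot: [0.726, 0.688, -0.0, -0.002]
ft_force: [-4.1, 4.6, 1.5]
opening: 0.0006
gripper_force: 2.3
```

```bash
python3 g.py
```

```text
t 8.95 phi 86.9 hub in tool mm -23.5 -85.4 z 0.1954 F [-4.1  4.6  1.5] Ft 4.3 q [-0.27  0.45  0.12  1.67 -0.06  1.03 -0.18]
```

Call:
{"fn": "apply_moves", "kwargs": {
  "series": [-1, -0.24, 0.05, 0, 1, -1, -0.24, 0.05, 0, 1, -1, -0.24, 0.05, 0, 1, -1, -0.24, 0.05, 0, 1, -1, -0.24, 0.05, 0, 1, -1, -0.24, 0.05, 0, 1, -1, -0.24, 0.05, 0, 1, -1, -0.24, 0.05, 0, 1, -1, -0.24, 0.05, 0, 1, -1, -0.24, 0.05, 0, 1]
}}

```text
t: 10.2
position: [0.6084, 0.0255, 0.1956]
ee_rot: [0.917, 0.398, 0.001, -0.001]
ft_force: [1.9, 3.4, -3.4]
opening: 0.0004
gripper_force: 2.2
```

```bash
python3 g.py
```

```text
t 10.2 phi 46.9 hub in tool mm -24.2 -85.3 z 0.1956 F [ 1.9  3.4 -3.4] Ft 3.7 q [-0.3   0.43  0.28  1.71 -0.14  1.02 -0.72]
```

Call:
{"fn": "apply_moves", "kwargs": {
  "series": [-1, -0.24, 0.05, 0, 1, -1, -0.24, 0.05, 0, 1, -1, -0.24, 0.05, 0, 1, -1, -0.24, 0.05, 0, 1, -1, -0.24, 0.05, 0, 1, -1, -0.24, 0.05, 0, 1, -1, -0.24, 0.05, 0, 1, -1, -0.24, 0.05, 0, 1, -1, -0.24, 0.05, 0, 1, -1, -0.24, 0.05, 0, 1]
}}

```text
t: 11.45
position: [0.564, -0.0158, 0.1962]
ee_rot: [0.998, 0.06, 0.002, 0.0]
ft_force: [4.9, -0.4, -2.9]
opening: 0.0004
gripper_force: 2.2
```

```bash
python3 g.py
```

```text
t 11.45 phi 6.9 hub in tool mm -24.5 -85.3 z 0.1962 F [ 4.9 -0.4 -2.9] Ft 4.8 q [-0.38  0.37  0.45  1.83 -0.19  0.98 -1.3 ]
```

Call:
{"fn": "apply_moves", "kwargs": {
  "series": [-1, 0.5, 0, 0, 0, -1, 0.2, 0, -0.9, -1, -1, 0, 0, -0.9, -1, -1, 0, 0, -0.6, -1, -1, 0, 0, 0, -1, -1, 0, 0, 0, -1, -1, 0, 0, 0, -1, -1, 0, 0, 0, -1, -1, 0, 0, 0, -1, -1, 0, 0, 0, -1]
}}

```text
t: 12.7
position: [0.5804, -0.0135, 0.2559]
ee_rot: [0.93, 0.368, 0.0, 0.0]
ft_force: [-0.2, -0.8, -0.7]
opening: 0.0002
gripper_force: 0.0
```

Call:
{"fn": "apply_moves", "kwargs": {
  "series": [-1, 0, 0, 0, -1, -1, 0, 0, 0, -1, -1, 0, 0, 0, -1, -1, 0, 0, 0, -1, -1, 0, 0, 0, -1, -1, 0, 0, 0, -1, -1, 0, 0, 0, -1, -1, 0, 0, 0, -1, -1, 0, 0, 0, -1, -1, 0, 0, 0, -1]
}}

```text
t: 13.95
position: [0.5804, -0.0135, 0.2558]
ee_rot: [0.748, 0.664, 0.0, 0.0]
ft_force: [-0.2, -1.0, 1.2]
opening: 0.0007
gripper_force: 0.0
```

Call:
{"fn": "apply_moves", "kwargs": {
  "series": [-1, 0, 0, 0, -1, -1, 0, 0, 0, -1, -1, 0, 0, 0, -1, -1, 0, 0, 0, -1, -1, 0, 0, 0, -1, -1, 0, 0, 0, -1, -1, 0, 0, 0, -1, -1, 0, 0, 0, -1, -1, 0, 0, 0, -1, -1, 0, 0, 0, -1]
}}

```text
t: 15.2
position: [0.5804, -0.0135, 0.2559]
ee_rot: [0.476, 0.88, 0.0, 0.0]
ft_force: [-0.2, 0.1, 0.2]
opening: 0.0002
gripper_force: 0.0
```

Call:
{"fn": "apply_moves", "kwargs": {
  "series": [-1, 0, 0, 0, -1, -1, 0, 0, 0, -1, -1, 0, 0, 0, -1, -1, 0, 0, 0, -1, -1, 0, 0, 0, -1, -1, 0, 0, 0, -1, -1, 0, 0, 0, -1, -1, 0, 0, 0, -1, -1, 0, 0, 0, -1, -1, 0, 0, 0, -1]
}}

```text
t: 16.45
position: [0.5804, -0.0136, 0.2559]
ee_rot: [0.146, 0.989, 0.0, 0.0]
ft_force: [1.0, -1.2, 0.1]
opening: 0.0006
gripper_force: 0.0
```

Call:
{"fn": "apply_moves", "kwargs": {
  "series": [-1, 0, 0, 0, -1, -1, 0, 0, 0, -1, -1, 0, 0, 0, -1, -1, 0, 0, 0, -1, -1, 0, 0, 0, -1, -1, 0, 0, 0, -1, -1, 0, 0, 0, 0]
}}

```text
t: 17.32
position: [0.5802, -0.0137, 0.2558]
ee_rot: [-0.061, 0.998, 0.0, 0.0]
ft_force: [1.0, 0.6, 0.9]
opening: 0.0005
gripper_force: 0.0
```

```bash
python3 - <<'E'
from h import *
import g; g.g()
hub=np.array([.5295,.066])
for n in ("top","side"):
    c=eyes.camera(n); P=pts(c,np.ones((480,640),bool)); d=np.hypot(*(P[:,:2]-hub).T)
    b=P[(P[:,2]>.222)&(P[:,2]<.234)&(abs(d-.085)<.025)]
    if len(b): m=np.median(b,0); print(n,m.round(4),len(b),np.degrees(np.arctan2(*(m[:2]-hub)[::-1])).round(1))
    cv2.imwrite(f"pics/{n}2.png",cv2.resize(c["pixels"][120:340,180:480],None,fx=2.6,fy=2.6))
E
```

```text
t 17.325 phi 187.0 hub in tool mm 40.6 85.3 z 0.2558 F [1.  0.6 0.9] Ft -1.1 q [ 0.03  0.32 -0.07  1.71  0.02  1.11  1.65]
side [ 0.5414 -0.0228  0.2277] 58 -82.4
```

View pics/side2.png

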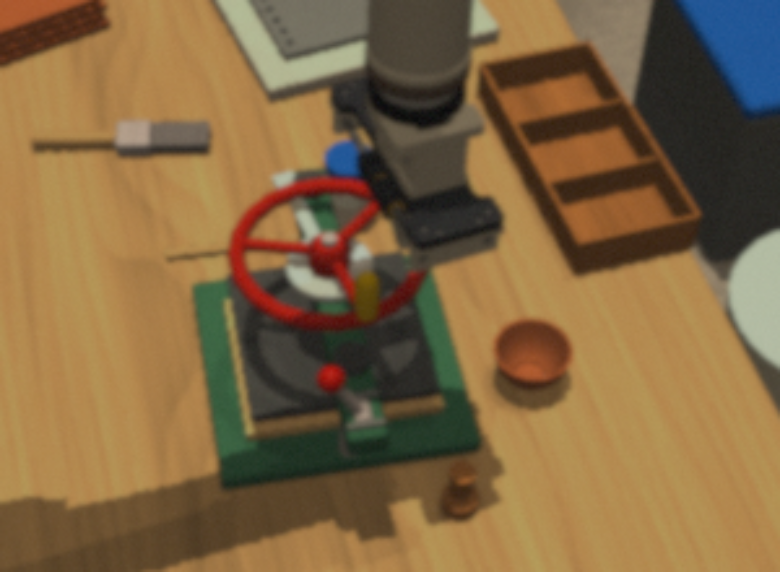

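Call:
{"fn": "apply_moves", "kwargs": {
  "series": [-1, 0, 0, 0.8, 0, -1, 0, 0, 0.8, 0, -1, 0, 0, 0.8, 0, -1, 0.18, 0, 0, 0, -1, 0.18, 0, 0, 0, -1, 0.18, 0, 0, 0, -1, 0.18, 0, 0, 0, -1, 0.24, -0.05, 0, 1, -1, 0.24, -0.05, 0, 1, -1, 0.24, -0.05, 0, 1]
}}

```text
t: 18.68
position: [0.5455, -0.0211, 0.1968]
ee_rot: [0.045, 0.999, -0.0, 0.002]
ft_force: [4.8, -1.4, -2.2]
opening: 0.0003
gripper_force: 2.1
```

```bash
python3 g.py
```

```text
t 18.675 phi 174.8 hub in tool mm 23.8 85.3 z 0.1968 F [ 4.8 -1.4 -2.2] Ft -4.9 q [ 0.02  0.31 -0.03  1.86  0.01  0.96  1.46]
```

In contact at about 5 N; continue the arc.

Call:
{"fn": "apply_moves", "kwargs": {
  "series": [-1, 0.24, -0.05, 0, 1, -1, 0.24, -0.05, 0, 1, -1, 0.24, -0.05, 0, 1, -1, 0.24, -0.05, 0, 1, -1, 0.24, -0.05, 0, 1, -1, 0.24, -0.05, 0, 1, -1, 0.24, -0.05, 0, 1, -1, 0.24, -0.05, 0, 1, -1, 0.24, -0.05, 0, 1, -1, 0.24, -0.05, 0, 1]
}}

```text
t: 19.92
position: [0.4856, -0.011, 0.1967]
ee_rot: [0.385, 0.923, -0.0, 0.002]
ft_force: [2.0, -5.1, 1.4]
opening: 0.0005
gripper_force: 2.3
```

Call:
{"fn": "apply_moves", "kwargs": {
  "series": [-1, 0.24, -0.05, 0, 1, -1, 0.24, -0.05, 0, 1, -1, 0.24, -0.05, 0, 1, -1, 0.24, -0.05, 0, 1, -1, 0.24, -0.05, 0, 1, -1, 0.24, -0.05, 0, 1, -1, 0.24, -0.05, 0, 1, -1, 0.24, -0.05, 0, 1, -1, 0.24, -0.05, 0, 1, -1, 0.24, -0.05, 0, 1]
}}

```text
t: 21.18
position: [0.4466, 0.0363, 0.1962]
ee_rot: [0.677, 0.736, -0.001, 0.0]
ft_force: [-1.0, -4.9, 2.5]
opening: 0.0008
gripper_force: 2.5
```

```bash
python3 g.py
```

```text
t 21.175 phi 94.7 hub in tool mm 22.7 85.1 z 0.1962 F [-1.  -4.9  2.5] Ft -4.8 q [-0.24  0.15  0.11  2.08 -0.02  0.92 -0.04]
```

Call:
{"fn": "apply_moves", "kwargs": {
  "series": [-1, 0.24, -0.05, 0, 1, -1, 0.24, -0.05, 0, 1, -1, 0.24, -0.05, 0, 1, -1, 0.24, -0.05, 0, 1, -1, 0.24, -0.05, 0, 1, -1, 0.24, -0.05, 0, 1, -1, 0.24, -0.05, 0, 1, -1, 0.24, -0.05, 0, 1, -1, 0.24, -0.05, 0, 1, -1, 0.24, -0.05, 0, 1]
}}

```text
t: 22.42
position: [0.4473, 0.0971, 0.196]
ee_rot: [0.888, 0.46, -0.001, 0.0]
ft_force: [-3.5, -3.6, 3.4]
opening: 0.0005
gripper_force: 2.3
```

Call:
{"fn": "apply_moves", "kwargs": {
  "series": [-1, 0.24, -0.05, 0, 1, -1, 0.24, -0.05, 0, 1, -1, 0.24, -0.05, 0, 1, -1, 0.24, -0.05, 0, 1, -1, 0.24, -0.05, 0, 1, -1, 0.24, -0.05, 0, 1, -1, 0.24, -0.05, 0, 1, -1, 0.24, -0.05, 0, 1]
}}

```text
t: 23.42
position: [0.4766, 0.136, 0.196]
ee_rot: [0.98, 0.198, -0.001, 0.0]
ft_force: [-3.0, -2.9, 3.7]
opening: 0.0004
gripper_force: 2.2
```

```bash
cat > hd.py <<'E'
from h import *
import g; g.g()
for n,hub in (("top",(.5292,.0674)),("side",(.5291,.0606))):
    c=eyes.camera(n); P=pts(c,np.ones((480,640),bool)); d=np.hypot(*(P[:,:2]-hub).T)
    b=P[(P[:,2]>.205)&(P[:,2]<.232)&(abs(d-.085)<.022)]
    col=c["pixels"].astype(int); k=(col[...,2]>90)&(col[...,1]>80)&(col[...,0]<60)
    y=pts(c,k); y=y[(y[:,2]>.2)&(y[:,2]<.234)&(np.hypot(*(y[:,:2]-hub).T)<.12)]
    if len(y): m=np.median(y,0); print(n,m.round(4),len(y),np.degrees(np.arctan2(*(m[:2]-hub)[::-1])).round(1))
    cv2.imwrite(f"pics/{n}3.png",cv2.resize(c["pixels"][120:340,180:480],None,fx=2.6,fy=2.6))
E
python3 hd.py
```

```text
t 23.425 phi 22.8 hub in tool mm 21.6 85.0 z 0.196 F [-3.  -2.9  3.7] Ft -3.9 q [-0.48  0.23  0.17  1.98 -0.05  0.94 -1.46]
side [0.4721 0.1217 0.2058] 5 133.0
```

Call:
{"fn": "apply_moves", "kwargs": {
  "series": [-1, 0.24, -0.05, 0, 1, -1, 0.24, -0.05, 0, 1, -1, 0.24, -0.05, 0, 1, -1, 0.24, -0.05, 0, 1, -1, 0, 0, 0, 0]
}}

```text
t: 24.15
position: [0.4991, 0.1481, 0.1957]
ee_rot: [0.998, 0.061, -0.0, 0.0]
ft_force: [-1.4, -1.1, 0.8]
opening: 0.0005
gripper_force: 1.0
```

Call:
{"fn": "apply_moves", "kwargs": {
  "series": [-1, -0.8, 0, 0, 0, -1, -0.8, 0, 0, 0, -1, 0, 0, -0.9, 0, -1, 0, 0, -0.9, 0, -1, -0.8, 0, -0.7, 0, -1, -0.8, 0, 0, 0, -1, -0.8, 0, 0, 0]
}}

```text
t: 25.02
position: [0.4, 0.1364, 0.2588]
ee_rot: [0.998, 0.062, 0.001, -0.001]
ft_force: [0.1, -0.3, -0.4]
opening: 0.0006
gripper_force: 0.0
```

```bash
python3 hd.py
```

```text
t 25.025 phi 7.1 hub in tool mm 119.8 85.9 z 0.2588 F [ 0.1 -0.3 -0.4] Ft 0.0 q [-0.58  0.01  0.19  2.07 -0.    1.06 -1.83]
top [0.5202 0.1515 0.2258] 54 96.1
side [0.5203 0.1448 0.2259] 57 95.9
```

View pics/side3.png

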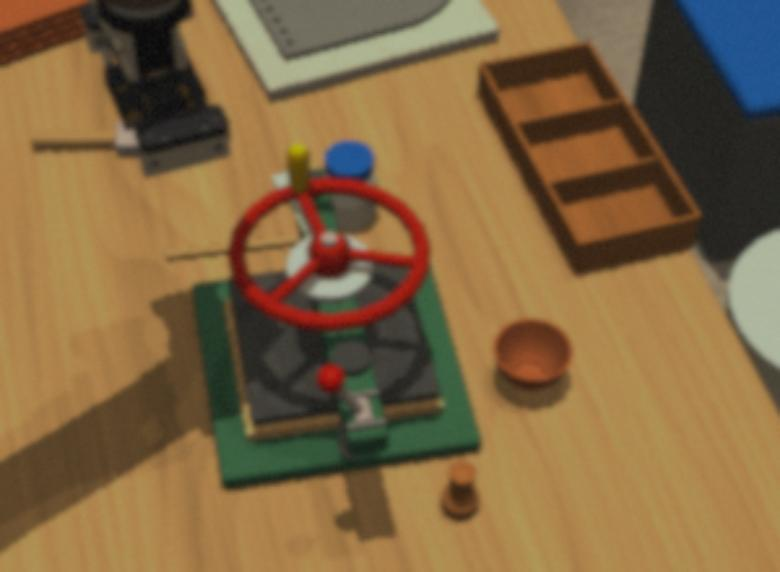

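Call:
{"fn": "apply_moves", "kwargs": {
  "series": [-1, 0, 0, 0, 0.92, -1, 0, 0, 0, 0.92, -1, 0, 0, 0, 0.92]
}}

```text
t: 25.5
position: [0.4011, 0.1365, 0.2585]
ee_rot: [0.999, -0.036, 0.001, -0.0]
ft_force: [0.4, 0.3, -0.1]
opening: 0.0004
gripper_force: 0.0
```

Call:
{"fn": "apply_moves", "kwargs": {
  "series": [-1, 0, 0.91, 0, 0, -1, 0, 0.91, 0, 0, -1, 0, 0.91, 0, 0, -1, 0, 0.91, 0, 0, -1, 0.3, 0.91, 0, 0, -1, 0.4, 0.91, 0, 0, -1, 0.5, 0.91, 0, 0, -1, 0.5, 0.91, 0, 0, -1, 0.5, 0.91, 0, 0, -1, 0.5, 0.91, 0, 0]
}}

```text
t: 26.75
position: [0.4525, -0.0966, 0.2585]
ee_rot: [0.999, -0.035, 0.001, 0.0]
ft_force: [0.3, 0.9, 0.2]
opening: 0.0005
gripper_force: 0.0
```

```bash
cat > lv.py <<'E'
from h import *
import g; g.g(); print(status.sense()["position"].round(4))
for n in ("top","side","wrist"):
    c=eyes.camera(n); k=c["pixels"].astype(int); m=(k[...,2]>110)&(k[...,1]<60)&(k[...,0]<60)
    P=pts(c,m); P=P[(np.hypot(P[:,0]-.518,P[:,1]+.098)<.06)&(P[:,2]>.17)&(P[:,2]<.225)]
    if len(P)>4:print(n,len(P),P.min(0).round(4),P.max(0).round(4),P.mean(0).round(4))
E
python3 lv.py
```

```text
t 26.75 phi -4.0 hub in tool mm 65.5 -167.6 z 0.2585 F [0.3 0.9 0.2] Ft 0.3 q [-0.3   0.1   0.48  1.99 -0.05  1.06 -1.43]
[ 0.4525 -0.0966  0.2585]
wrist 1092 [ 0.482  -0.1077  0.2019] [ 0.5034 -0.086   0.2141] [ 0.4935 -0.0969  0.2092]
```

Call:
{"fn": "apply_moves", "kwargs": {
  "series": [-1, 0, 0, 0.9, 0, -1, 0, 0, 0.9, 0, -1, 0, 0, 0.82, 0, -1, 0.3, 0, 0, 0, -1, 0.3, 0, 0, 0, -1, 0.3, 0, 0, 0, -1, 0.3, 0, 0, 0, -1, 0.3, 0, 0, 0, -1, 0.3, 0, 0, 0, -1, 0.3, 0, 0, 0]
}}

```text
t: 28.15
position: [0.5042, -0.0994, 0.1927]
ee_rot: [0.999, -0.036, 0.0, 0.0]
ft_force: [-2.0, 1.3, 0.9]
opening: 0.0001
gripper_force: 0.7
```

Call:
{"fn": "apply_moves", "kwargs": {
  "series": [-1, 0.2, 0, 0, 0, -1, 0.2, 0, 0, 0, -1, 0.1, 0, 0, 0]
}}

```text
t: 28.52
position: [0.5159, -0.1002, 0.1924]
ee_rot: [0.999, -0.036, -0.0, 0.0]
ft_force: [-0.9, 0.6, -0.7]
opening: 0.0001
gripper_force: 0.7
```

```bash
python3 lv.py
```

```text
t 28.525 phi -4.1 hub in tool mm 1.7 -166.7 z 0.1924 F [-0.9  0.6 -0.7] Ft -0.9 q [-0.25  0.31  0.46  1.92 -0.17  0.95 -1.35]
[ 0.5159 -0.1002  0.1924]
wrist 2342 [ 0.5283 -0.1112  0.2036] [ 0.5519 -0.0888  0.2164] [ 0.5423 -0.1002  0.2115]
```

Call:
{"fn": "apply_moves", "kwargs": {
  "series": [-1, 0.1, 0, 0, 0, -1, 0.1, 0, 0, 0, -1, 0, 0, 0, 0]
}}

```text
t: 29.05
position: [0.5212, -0.1005, 0.1927]
ee_rot: [0.999, -0.036, 0.0, 0.0]
ft_force: [-0.7, 0.8, -0.7]
opening: 0.0005
gripper_force: 0.5
```

Call:
{"fn": "apply_moves", "kwargs": {
  "series": [-1, 0.08, 0, 0, 0, -1, 0, 0, 0, 0]
}}

```text
t: 29.3
position: [0.5231, -0.1006, 0.1927]
ee_rot: [0.999, -0.036, -0.0, 0.0]
ft_force: [-0.6, 0.1, -0.7]
opening: 0.0006
gripper_force: 0.6
```

Call:
{"fn": "apply_moves", "kwargs": {
  "series": [-1, 0.08, 0, 0, 0, -1, 0, 0, 0, 0]
}}

```text
t: 29.55
position: [0.525, -0.1008, 0.1926]
ee_rot: [0.999, -0.036, -0.0, -0.0]
ft_force: [-2.5, 0.1, -1.0]
opening: 0.0006
gripper_force: 0.9
```

Call:
{"fn": "apply_moves", "kwargs": {
  "series": [-1, 0.08, 0, 0, 0, -1, 0, 0, 0, 0]
}}

```text
t: 29.8
position: [0.5255, -0.1008, 0.1924]
ee_rot: [0.999, -0.036, -0.002, -0.0]
ft_force: [-5.0, 1.3, 2.2]
opening: 0.0006
gripper_force: 3.1
```

```bash
python3 lv.py
```

```text
t 29.8 phi -4.1 hub in tool mm -7.9 -166.6 z 0.1924 F [-5.   1.3  2.2] Ft -5.0 q [-0.24  0.33  0.46  1.9  -0.17  0.96 -1.34]
[ 0.5255 -0.1008  0.1924]
wrist 2267 [ 0.5385 -0.112   0.1994] [ 0.5608 -0.0893  0.2121] [ 0.5514 -0.1008  0.2074]
```

Force rose while the tool stopped: the lever is at its hard stop. Back off and move clear.

Call:
{"fn": "apply_moves", "kwargs": {
  "series": [-1, -0.5, 0, 0, 0, -1, -0.8, 0, 0, 0, -1, -0.8, 0, 0, 0, -1, -0.8, 0, -0.5, 0, -1, -0.8, 0, -0.8, 0, -1, 0, 0, -0.9, 0, -1, 0, 0, -0.9, 0, -1, 0, 0, 0, 0, -1, 0, 0, 0, 0]
}}

```text
t: 31.08
position: [0.4346, -0.0943, 0.2698]
ee_rot: [0.999, -0.036, 0.0, -0.0]
ft_force: [-0.2, 0.3, 0.3]
opening: 0.0004
gripper_force: 0.0
```

```bash
python3 lv.py; python3 hd.py
```

```text
t 31.075 phi -4.1 hub in tool mm 83.3 -166.6 z 0.2698 F [-0.2  0.3  0.3] Ft -0.2 q [-0.31  0.05  0.48  2.01 -0.02  1.09 -1.46]
[ 0.4346 -0.0943  0.2698]
top 37 [ 0.5459 -0.1092  0.1981] [ 0.5588 -0.0899  0.2128] [ 0.5515 -0.0997  0.2085]
side 67 [ 0.5375 -0.1143  0.2002] [ 0.5578 -0.0946  0.2155] [ 0.5467 -0.1046  0.2086]
wrist 706 [ 0.5371 -0.1109  0.1994] [ 0.5583 -0.0898  0.2109] [ 0.5462 -0.1007  0.2062]
t 31.225 phi -4.1 hub in tool mm 83.7 -166.7 z 0.2693 F [0.  0.1 0.1] Ft 0.0 q [-0.31  0.05  0.48  2.01 -0.02  1.09 -1.46]
top [0.5203 0.1514 0.2272] 50 96.1
side [0.5279 0.1434 0.2204] 10 90.8
```

View pics/side3.png

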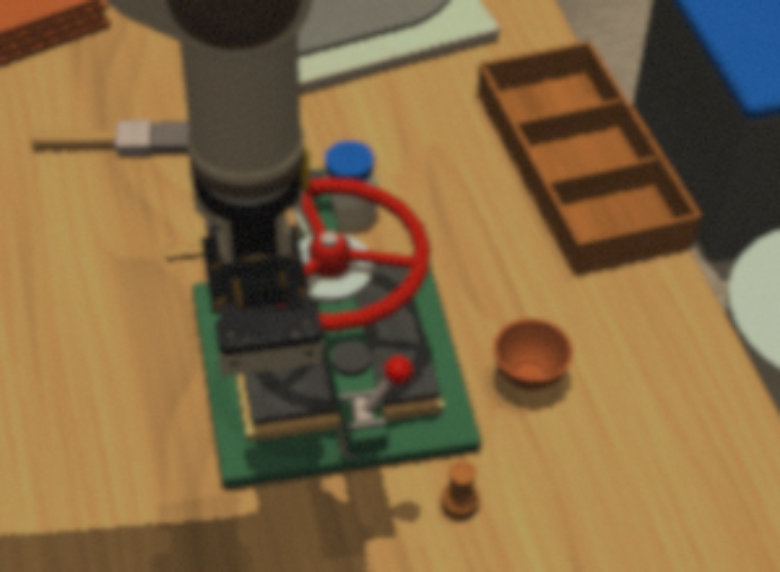

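The lever ball at (398,370) now leans to the far side. The handle is still at its start bearing, with the top camera reading 96.1°, and the arm is clear.

```bash
python3 -c "
from station import ticket;print(ticket.hand_in())"
```

```text
the job is handed in; nothing more can be done
None
```

The wheel has been turned one full clockwise turn (about 361° by camera), the lock lever is over against its far stop, the arm is clear, and the job was handed in at about 31 s; no verdict was returned.

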